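# Press a templated block into the drilling fence

### The job

Get the wooden block ready for drilling: lay the metal drill template squarely on top of the block's raised part, edges flush all round, and let go of it. Then push the block itself with one slanting push in the corner of its low ledge and steel strip until its far side lies flat against the fence, pressing it firmly (about 15 N each way) into the fence and down onto the board at the same time, with the template still flush and untouched by the fingers. Finish while holding that push, and leave the screw box, lens blank and tape roll where they are.

Things in the scene. Friction and masses are not known exactly. Their poses are not given: they have to be found in the camera images.
- bed: Fixed flat grey board lying on the worktop, 200 mm (its x) by 220 mm (its y), 12 mm thick. Origin: centre of its underside. Its +x points away from the robot, towards the fence. The block stands on it.
- fence: Fixed upright steel bar along the far edge of the board: 18 mm thick (x), 200 mm long (y), 54 mm high, its foot on the board's top. Origin: centre of its underside. Its x axis is parallel to the board's.
- fence_face (a point): Middle of the foot of the fence's near face, the one the block is pressed against, level with the board's top. +x points into the fence (the push direction), +y along the fence.
- block: Loose beech block on the board, 98 mm (x) by 120 mm (y), 0.15 to 0.3 kg. Its far 60 mm are raised, 36 mm high; the near part is a ledge 14 mm high with a steel push strip at the foot of the step. Origin: on the underside, mid-length, 45 mm before the flat far side that goes to the fence; +x points there. It slides when pushed, but pressed down hard before it reaches the fence it sticks (friction about 0.6).
- block_seat (a point): Centre of the top of the block's raised part (60 by 120 mm, 36 mm above the block's underside), where the template's underside centre belongs. Axes as the block's.
- block_ledge (a point): Centre of the ledge's free surface (30 mm deep, 120 mm long), 14 mm above the block's underside; axes as the block's. The push strip's face is 15 mm further along +x (strip 8 mm thick, 12 mm high: upright fingers against it stay 8 mm clear of the template), the block's far side 83 mm further. Push here: against the strip and down on the ledge.
- template: Loose aluminium drill template lying on the worktop, 0.1 to 0.16 kg: plate 60 mm (x) by 120 mm (y), 8 mm thick, with a hole near each corner and a black upright grip in the middle that is 44 mm long (x), 14 mm thick (y) and stands 24 mm above the plate (top 32 mm above the underside). Origin: centre of the underside. The same after a half turn.
- template_grip (a point): Centre of the template's upright grip, 20 mm above the plate's underside (12 mm above its top). Pinch it across its 14 mm thickness, along y. Axes as the template's.
- screw_box: Bystander: blue flat screw assortment box, 65 x 98 x 23 mm, behind the work; leave alone. Origin: centre of the underside.
- lens_blank: Bystander: clear round lens blank, 66 mm across, 9 mm high, behind the work; leave alone. Origin: centre of the underside.
- tape_roll: Bystander: roll of tape, 96 mm across, 25 mm high, behind the work; leave alone. Origin: centre of the underside.
Not all that is in view belongs to the job. Of the things that look like the block, the larger one is meant.

How it is judged:
By the outcome, as a careful person would: the job done as asked, in the order asked, and still so for the second after the job is handed in, while the arm keeps its last pose, push and grip.
It also fails if it takes over 64 s, if anything falls off the work surface, if the arm or the gripper's body presses on something with over 40 N, if the wrist force passes 120 N, or if a joint passes its speed limit or range.

### The arm

A 6-joint arm with a two-finger parallel gripper is mounted at the origin on a cart in front of the work surface, level with it; the furniture and walls round the work are solid. World frame = base frame: x ahead of the robot, y to its left, z up, the work surface at z = 0. Lengths are in mm, angles in degrees, forces in N, time in s.
With the tool pointing down it reaches from about 350 to 850 mm from the base axis. Payload 8.1 kg.
Tool frame: the origin (TCP) lies midway between the tips of the shut fingers; the grasp point (between the pads) lies 19 mm behind it (r.pinch_z is the distance from the TCP to the grasp point, in mm); z points along the fingers, y is the line along which they close (so a half turn about z gives the same grasp; the last joint's range is limited). The gripper opens to 85 mm and grips with 20 to 120 N. Pads are 22 mm wide; open, the fingers measure 114 mm over their backs; the gripper's body (76 mm by 85 mm) begins 54 mm behind the grasp point. The pads swing forward as they close: fully open they stand 13 mm farther back than shut.
Start: joints at [60.367, 7.471, 85.268, -0, 87.261, -4.893], TCP at [251.084, 544.942, 231.292] pointing down, gripper open.
Joint ranges: [-169.43, 169.43], [-51.17, 129.36], [1.28, 143.12], [-76.62, 256.62], [0, 156.53], [-152.29, 152.29]. Speed limits (degrees/s): [136.94, 136.94, 159.86, 180, 180, 180].

### API

Orientations are given as [roll, pitch, yaw] about the fixed x, y, z axes, in that order (R = Rz(yaw) Ry(pitch) Rx(roll)).
In Python, from bench import sensors, optics, job, r gives the robot as it stands.
- The arm moves only by the tool play_rows, never from a script. Its argument "motion" is a list that holds one entry, the list of rows, each a list of 6 numbers: the shift along the tool's x, y, z in cm, then the turn, a rotation vector about the tool's x, y, z in degrees. In form: [[[x, y, z, ax, ay, az], ...]]. A call has 1 to 5 rows; each row is the pose to reach, as a shift and turn from the pose commanded when the call began, along the tool's axes at that moment; what a row does not reach only later rows make up. A row lasts 1/10 s, in which the tool goes at most 50 mm and 8.59 degrees, less where a joint would pass 70% of its speed; a pose out of reach is approached as far as the arm can. A call with a gripper value outside its range is refused whole. "jaw" is the opening, from 0 (shut) to 1 (fully open), set as the call begins (left out, the last holds). The fingers move at their own pace and stop on an object; "squeeze" is the grip in N (left out, the last holds). Time passes only in rows, so rows that repeat a pose let the fingers close. It gives the time, the measured TCP pose, the force, the opening and the grip force at its end, in the units of the state.
- sensors.sense(): the state, without advancing time (a new reading comes with each control period).
- optics.snapshot(name): name is "side" or "top"; returns a dict with "pixels" (420x560x3 uint8, red, green, blue), "mtx" (3x3 intrinsics, pixels), "k1" (the pictures are not rectified: a ray, as slopes to the right and down, at radius r is drawn at 1 + k1 r^2 times it, then the intrinsics apply), "R" (3x3) and "t" (3): a world point X has camera coordinates R X + t. Camera axes: x right, y down, z forward; pixel columns grow to the right and rows downward; lengths in mm; the calibration is good to about 2 mm. A picture is of the moment at which its call begins. There is no depth.
- job.hand_in(): hands the job in; it is judged then, once.
The state is a dict: "time": time; "joint_pos": joint angles; "qd": joint speeds; "joint_efforts": joint torques, N m; "tool_pos": TCP position; "tcp_rot": TCP orientation; "ft_force": force on the tool from outside, world axes, zero at the start; "wrist_torque": the same for the moment, N m; "finger_gap": finger opening in mm; "grip_force": force on a finger pad.
Only numpy, scipy, OpenCV 4.12 (cv2) and the standard library are available. Lean on these libraries where they do the work, as an engineer would, in place of code of your own. Each camera call takes 0.05 s, during which the arm holds its last target. There are 200 camera calls.

## Working session

There is one attempt and no reset: what is moved stays moved. The work goes in short steps, Python scripts to look and compute and a tool call to move; the robot and the scene stay as the last step left them, time stands still between calls to the robot, and variables do not carry over. Pictures are saved under pics/ and viewed, at most 10 in all, crops included, and the job is handed in when it is done.

Besides the shell and the picture viewer there is one more tool, called after ">>>" as name([rows], argument=value, ...), one row to a line, values as JSON. play_rows: Moves the arm, as the interface text tells. Its arguments: {"type":"object","properties":{"motion":{"type":"array","items":{"type":"array","items":{"type":"array","items":{"type":"number"}}}},"jaw":{"type":"number"},"squeeze":{"type":"number"}},"required":["motion"]}

```bash
ls; mkdir -p pics
python3 - <<'E'
from bench import sensors, optics, job, r
import cv2
s=sensors.sense(); print(s)
for n in("top","side"):
    d=optics.snapshot(n); cv2.imwrite(f"pics/{n}0.png",d["pixels"][:,:,::-1]); print(n,d["mtx"],d["k1"],d["R"],d["t"])
E
```

```text
pics
{'time': 0.0, 'joint_pos': array([ 6.03656269e+01,  7.51369093e+00,  8.53305922e+01, -6.76239048e-04,
        8.72600729e+01, -4.89300323e+00]), 'qd': array([-0.00587589,  0.01028576,  0.03637493, -0.02152002,  0.00424992,
        0.05387121]), 'joint_efforts': array([ 8.42570813e-06, -5.69420421e+01, -5.00546980e+01, -3.46698980e-04,
        1.52079243e-02, -5.22510709e-05]), 'tool_pos': array([250.82487663, 544.45341759, 230.24660783]), 'tcp_rot': array([-1.79895967e+02, -8.22812794e-03,  1.55258656e+02]), 'ft_force': array([-0.09628717, -0.37243563, -0.21493223]), 'wrist_torque': array([0.01485331, 0.0063285 , 0.02595254]), 'grip_force': 0.0, 'finger_gap': 85.34412800913498}
top [[488.26500717   0.         284.51033086]
 [  0.         488.26500717 213.60068391]
 [  0.           0.           1.        ]] -0.0757300696262261 [[-0.0027004  -0.99999095  0.00328752]
 [-0.99705853  0.00244064 -0.07660506]
 [ 0.07659635 -0.00348471 -0.9970561 ]] [ 160.9259657   583.63220401 1175.69048785]
side [[422.74321591   0.         279.12791034]
 [  0.         422.74321591 208.97887466]
 [  0.           0.           1.        ]] -0.1284864079344947 [[ 0.97607957 -0.21655043 -0.01935408]
 [-0.10431961 -0.38838128 -0.9155749 ]
 [ 0.19075137  0.89569297 -0.40168149]] [-504.80386491  174.7162093   617.56594454]
```

View pics/top0.png

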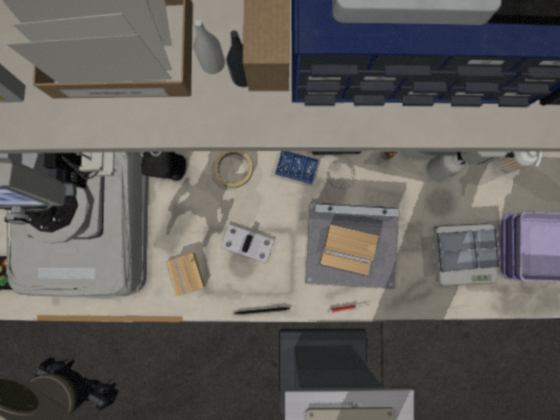

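View pics/side0.png

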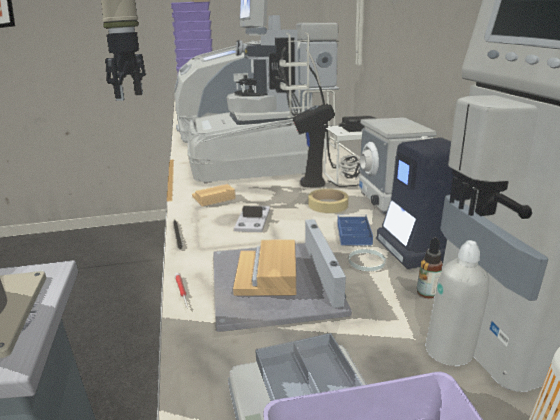

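The top view shows the template at (248,242), the larger block at (350,250) on the board with the fence at (357,210), and the decoy block at (185,273). I'll zoom in before measuring.

```bash
cat > h.py <<'E'
from bench import sensors, optics, job, r
import cv2, numpy as np
def snap(n): return optics.snapshot(n)
def ray(d,p):
    K=d["mtx"]; p=np.asarray(p,float).reshape(-1,2)
    q=(p-[K[0,2],K[1,2]])/[K[0,0],K[1,1]]
    u=cv2.undistortPoints(p.reshape(-1,1,2),K,np.array([d["k1"],0,0,0.])).reshape(-1,2)
    for _ in range(20): u=q/(1+d["k1"]*(u**2).sum(1,keepdims=True))
    D=np.c_[u,np.ones(len(u))]@d["R"]; return -d["R"].T@d["t"],D
def toz(d,p,z):
    c,D=ray(d,p); return c+D*((z-c[2])/D[:,2])[:,None]
def proj(d,X):
    c=np.atleast_2d(X)@d["R"].T+d["t"]; u=c[:,:2]/c[:,2:]; u=u*(1+d["k1"]*(u**2).sum(1,keepdims=True))
    K=d["mtx"]; return u*[K[0,0],K[1,1]]+[K[0,2],K[1,2]]
def rect(mask):
    cs,_=cv2.findContours(mask.astype(np.uint8),cv2.RETR_EXTERNAL,cv2.CHAIN_APPROX_NONE)
    return max(cs,key=cv2.contourArea)
E
python3 - <<'E'
from h import *
d=snap("top"); I=d["pixels"]; cv2.imwrite("pics/topc.png",cv2.resize(I[195:295,215:415,::-1],None,fx=4,fy=4,interpolation=cv2.INTER_CUBIC))
d=snap("side"); I=d["pixels"]; cv2.imwrite("pics/sidec.png",cv2.resize(I[190:330,190:390,::-1],None,fx=4,fy=4,interpolation=cv2.INTER_CUBIC))
E
```

```text
(no output)
```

View pics/topc.png

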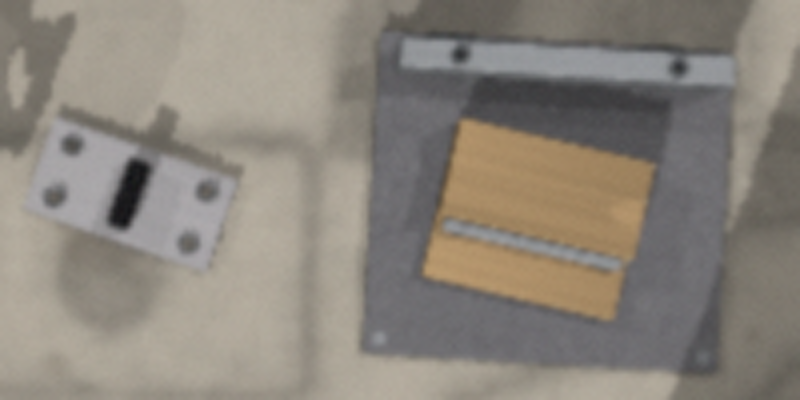

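View pics/sidec.png

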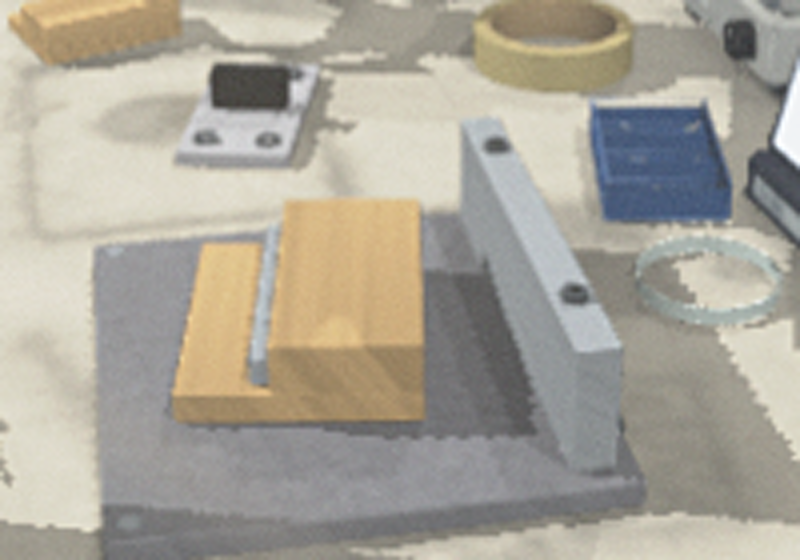

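The crops show the template plate corners at crop (58,118), (240,172), (208,270), (25,208). The block's raised far edge runs (460,120)-(655,163), its near ledge edge (423,276)-(613,320), and the fence top near edge (401,66)-(733,86). I'll refine these edges to sub-pixel.

```bash
cat >> h.py <<'E'
def edge(G,a,b,w=1.8):
    """subpixel line near a-b (src px): returns fitted (point,dir)"""
    a,b=np.float64(a),np.float64(b); t=(b-a)/np.linalg.norm(b-a); n=np.array([-t[1],t[0]])
    s=np.arange(-w,w+.01,.1); P=[]
    for f in np.linspace(.12,.88,60):
        q=(a+(b-a)*f+s[:,None]*n).astype(np.float32)
        v=cv2.remap(G,q[None,:,0].copy(),q[None,:,1].copy(),cv2.INTER_LINEAR)[0].astype(float)
        g=np.abs(np.gradient(v)); g=np.where(g>.5*g.max(),g,0); P.append(a+(b-a)*f+n*(g*s).sum()/g.sum())
    l=cv2.fitLine(np.float32(P),cv2.DIST_HUBER,0,.01,.01).ravel(); return l[2:],l[:2]
def meet(l,m):
    k=np.linalg.solve(np.c_[l[1],-m[1]],m[0]-l[0]); return l[0]+k[0]*l[1]
def quad(G,C):
    L=[edge(G,C[i],C[(i+1)%4]) for i in range(4)]
    return np.array([meet(L[i-1],L[i]) for i in range(4)])
def src(c,off=(215,195),f=4): return (np.float64(c)+.5)/f-.5+off
def ang(a,b): v=b-a; return np.degrees(np.arctan2(v[1],v[0]))
E
python3 - <<'E'
from h import *
d=snap("top"); G=d["pixels"].astype(np.float32)
gray=G.mean(2); np.set_printoptions(precision=2,suppress=True)
# template plate: order
q=quad(gray,src([(58,118),(240,172),(208,270),(25,208)])); P=toz(d,q,8)
print("templ",P[:,:2].tolist(),"c",P.mean(0),"sides",[np.linalg.norm(P[i]-P[i-1]) for i in range(4)],"ang long",ang(P[1],P[0]),ang(P[2],P[3]),"short",ang(P[3],P[0])-0,ang(P[2],P[1]))
g=toz(d,src([(137,158),(155,162),(126,230),(108,224)]),32); print("grip",g.mean(0))
# block
far=edge(gray,*src([(460,120),(655,163)])); near=edge(gray,*src([(423,276),(613,320)]))
sat=G[:,:,0]-G[:,:,2]
for nm,im in(("gray",gray),("sat",sat)):
    far=edge(im,*src([(460,120),(655,163)])); near=edge(im,*src([(423,276),(613,320)]))
    lf=edge(im,*src([(460,120),(447,205)])); rt=edge(im,*src([(655,163),(636,255)])) # raised sides
    ll=edge(im,*src([(438,222),(423,276)])); lr=edge(im,*src([(625,268),(613,320)]))
    A=toz(d,[meet(far,lf),meet(far,rt)],48); B=toz(d,[meet(near,ll),meet(near,lr)],26)
    print(nm,"far",A[:,:2],"len",np.linalg.norm(A[1]-A[0]),"ang",ang(A[1],A[0]),"near",B[:,:2],np.linalg.norm(B[1]-B[0]),ang(B[1],B[0]))
    m=A.mean(0)-B.mean(0); print(" depth",np.linalg.norm(m[:2]),np.degrees(np.arctan2(m[1],m[0])), "sides",[ang(*toz(d,[l[0]+l[1],l[0]-l[1]],z))%180 for l,z in((lf,48),(rt,48),(ll,26),(lr,26))])
F=edge(gray,*src([(401,66),(733,86)])); X=toz(d,[F[0]+30*F[1],F[0]-30*F[1]],66); print("fence near",X[:,:2],ang(X[0],X[1]))
F=edge(gray,*src([(403,40),(735,58)])); X=toz(d,[F[0]+30*F[1],F[0]-30*F[1]],66); print("fence far",X[:,:2],ang(X[0],X[1]))
F=edge(gray,*src([(362,350),(717,373)])); X=toz(d,[F[0]+30*F[1],F[0]-30*F[1]],12); print("board near",X[:,:2],ang(X[0],X[1]))
E
```

```text
templ [[559.5329232994478, 299.1131210289392], [522.6504072671546, 185.42933067362785], [464.9180957729893, 205.37956452054928], [503.39127668591743, 316.60033097777523]] c [512.62 251.63   8.  ] sides [np.float64(58.80210027093588), np.float64(119.51704555594883), np.float64(61.08217105675091), np.float64(117.68706190950513)] ang long 72.02534365262208 70.91861469104467 short -17.30096216406548 -19.063329469892874
grip [512.09 249.31  32.  ]
gray far [[556.38  50.58]
 [529.04 -64.84]] len 118.61922618031977 ang 76.67461583926449 near [[462.19  73.12]
 [434.03 -42.73]] 119.22130488825913 76.33561409980639
 depth 97.19413647422536 -13.278710410957586 sides [np.float64(166.93096510349875), np.float64(166.93023524052066), np.float64(165.54835337261747), np.float64(167.9928672474054)]
sat far [[557.51  52.06]
 [529.14 -65.86]] len 121.29224640395164 ang 76.47024286182666 near [[461.77  74.13]
 [433.64 -42.93]] 120.39021093734489 76.48648744111429
 depth 98.22937558790088 -13.243614639090705 sides [np.float64(168.03779721687096), np.float64(166.51148678836736), np.float64(166.0340230990068), np.float64(166.11821105174087)]
fence near [[575.63 -71.12]
 [584.31  71.1 ]] 86.50482726966034
fence far [[592.72 -82.43]
 [601.91  60.  ]] 86.30816524159826
board near [[401.74 -73.37]
 [411.03  74.08]] 86.39507070956932
```

```bash
cat >> h.py <<'E'
from scipy.spatial.transform import Rotation as Ro
def delta(xyz,yaw,s=None):
    s=s or sensors.sense(); R=Ro.from_euler("xyz",s["tcp_rot"],degrees=True)
    T=Ro.from_euler("xyz",[180,0,yaw],degrees=True)
    print("t",s["time"],"pos",s["tool_pos"].round(2),"rot",s["tcp_rot"].round(2),"F",s["ft_force"].round(1),"gap",s["finger_gap"].round(1),"grip",round(float(s["grip_force"]),1))
    print("shift cm",(R.inv().apply(np.array(xyz)-s["tool_pos"])/10).round(3),"rotvec",(R.inv()*T).as_rotvec(degrees=True).round(2))
E
python3 - <<'E'
from h import *
print(r.pinch_z); delta([512.4,250.5,120],161.6)
E
```

```text
18.700000000000003Traceback (most recent call last):
  File "<stdin>", line 2, in <module>
  File "h.py", line 38, in delta
    print("t",s["time"],"pos",s["tool_pos"].round(2),"rot",s["tcp_rot"].round(2),"F",s["ft_force"].round(1),"gap",s["finger_gap"].round(1),"grip",round(float(s["grip_force"]),1))
                                                                                                                  ^^^^^^^^^^^^^^^^^^^^^
AttributeError: 'float' object has no attribute 'round'
```

```bash
sed -i 's/s\["finger_gap"\].round(1)/round(float(s["finger_gap"]),1)/' h.py
python3 - <<'E'
from h import *
delta([512.4,250.5,120],161.6)
E
```

```text
t 0.25 pos [250.97 544.73 230.79] rot [-179.95   -0.    155.26] F [ 0.2 -0.5 -0.6] gap 85.7 grip 0.0
shift cm [-36.058 -15.772  11.091] rotvec [-0.05 -0.01 -6.34]
```

>>> play_rows([
  [[-4,-1.8,0.5,0,0,-1],[-8,-3.5,1.5,0,0,-2],[-12,-5.3,3,0,0,-3],[-16,-7,4.5,0,0,-4],[-20,-8.8,6,0,0,-5]],
], jaw=0.5)

```text
time: 0.75
tool_pos: [396.8, 380.0, 170.8]
tcp_rot: [180.0, 0.0, 160.3]
ft_force: [1.4, -0.6, -0.4]
finger_gap: 42.7
grip_force: 0.0
```

Run:
```python
from h import *
delta([512.4,250.5,100],161.6)
```

```text
t 0.75 pos [396.79 379.98 170.82] rot [1.7998e+02 2.0000e-02 1.6032e+02] F [ 1.4 -0.6 -0.4] gap 42.7 grip 0.0
shift cm [-15.244  -8.3     7.083] rotvec [ 0.02  0.02 -1.28]
```

>>> play_rows([
  [[-4,-2.1,1.5,0,0,-0.5],[-8,-4.2,3.5,0,0,-1],[-12,-6.3,5.5,0,0,-1.3],[-15.2,-8.3,7,0,0,-1.3],[-15.2,-8.3,7,0,0,-1.3]],
])

```text
time: 1.25
tool_pos: [511.8, 247.3, 98.4]
tcp_rot: [-179.8, -0.1, 161.3]
ft_force: [-0.4, 0.3, -0.2]
finger_gap: 42.6
grip_force: 0.0
```

Run:
```python
from h import *
delta([512.4,250.5,40],161.6)
d=snap("top");I=d["pixels"];cv2.imwrite("pics/t1.png",cv2.resize(I[180:320,180:340,::-1],None,fx=4,fy=4,interpolation=cv2.INTER_CUBIC))
d=snap("side");I=d["pixels"];a=cv2.resize(I[150:270,200:340,::-1],None,fx=4,fy=4,interpolation=cv2.INTER_CUBIC);cv2.imwrite("pics/s1.png",a)
```

```text
t 1.25 pos [511.82 247.31  98.4 ] rot [-1.7979e+02 -1.2000e-01  1.6131e+02] F [-0.4  0.3 -0.2] gap 42.6 grip 0.0
shift cm [0.035 0.342 5.839] rotvec [-0.21 -0.12 -0.29]
```

View pics/s1.png

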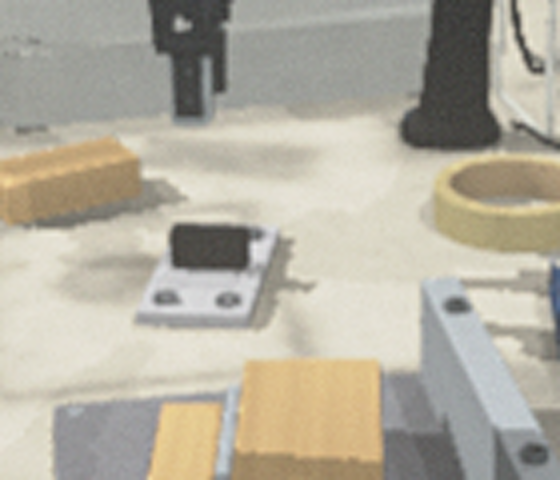

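The side view shows the shut-side fingertips at crop (192,120) and the grip top at about (172-248, 228). I'll check that these projections agree.

Run:
```python
from h import *
d=snap("side"); np.set_printoptions(precision=1,suppress=True)
e=np.array([np.cos(np.radians(-18.4)),np.sin(np.radians(-18.4))]); n=np.array([-e[1],e[0]])
c=np.array([512.4,250.5])
X=[[*(c+sx*e+sy*n),z] for sx,sy,z in((-22,-7,32),(22,-7,32),(-22,-7,8),(22,-7,8),(-30,-60,8),(30,-60,8))]
X+=[[511.8,247.3,98.4]]
print((proj(d,X)-[200,150])*4)
```

```text
[[166.2 230.4]
 [245.9 232.2]
 [168.6 270.2]
 [247.5 272.3]
 [135.2 312.3]
 [248.5 315.6]
 [202.2 113.9]]
```

>>> play_rows([
  [[0.03,0.3,2.5,-0.2,-0.1,-0.3],[0.03,0.3,5,-0.2,-0.1,-0.3],[0.03,0.3,7,-0.2,-0.1,-0.3],[0.03,0.3,8,-0.2,-0.1,-0.3],[0.03,0.3,8.5,-0.2,-0.1,-0.3]],
])

```text
time: 1.9
tool_pos: [510.8, 255.7, 15.9]
tcp_rot: [179.8, 0.1, 161.9]
ft_force: [-0.2, -0.3, 0.0]
finger_gap: 42.7
grip_force: 0.0
```

Run:
```python
from h import *
delta([512.4,250.5,11],161.6)
```

```text
t 1.9 pos [510.8 255.7  15.9] rot [1.7982e+02 7.0000e-02 1.6195e+02] F [-0.2 -0.3  0. ] gap 42.7 grip 0.0
shift cm [-0.313 -0.446  0.489] rotvec [0.18 0.06 0.35]
```

>>> play_rows([
  [[0,0,0,0,0,0],[0,0,0,0,0,0],[0,0,0,0,0,0]],
])

```text
time: 2.2
tool_pos: [512.5, 255.3, 17.7]
tcp_rot: [179.7, 0.2, 161.9]
ft_force: [0.1, 0.1, -0.6]
finger_gap: 42.4
grip_force: 0.0
```

Run:
```python
from h import *
delta([512.4,250.5,11],161.6)
```

```text
t 2.2 pos [512.55 255.29  17.67] rot [179.72   0.2  161.87] F [ 0.1  0.1 -0.6] gap 42.4 grip 0.0
shift cm [-0.133 -0.463  0.665] rotvec [0.28 0.2  0.27]
```

>>> play_rows([
  [[-0.1,-0.4,0.2,0.25,0.2,0.25],[-0.1,-0.4,0.5,0.25,0.2,0.25],[-0.1,-0.4,0.6,0.25,0.2,0.25],[-0.1,-0.4,0.6,0.25,0.2,0.25],[-0.1,-0.4,0.6,0.25,0.2,0.25]],
])

```text
time: 2.7
tool_pos: [511.2, 250.6, 10.2]
tcp_rot: [-179.9, -0.1, 161.6]
ft_force: [0.8, -0.6, 0.9]
finger_gap: 42.5
grip_force: 0.0
```

Run:
```python
from h import *
delta([512.4,250.5,11],161.6)
d=snap("side");I=d["pixels"];a=cv2.resize(I[150:270,200:340,::-1],None,fx=4,fy=4,interpolation=cv2.INTER_CUBIC);cv2.imwrite("pics/s2.png",a)
```

```text
t 2.7 pos [511.25 250.65  10.17] rot [-1.7994e+02 -1.1000e-01  1.6160e+02] F [ 0.8 -0.6  0.9] gap 42.5 grip 0.0
shift cm [-0.114  0.022 -0.083] rotvec [-0.06 -0.11  0.  ]
```

View pics/s2.png

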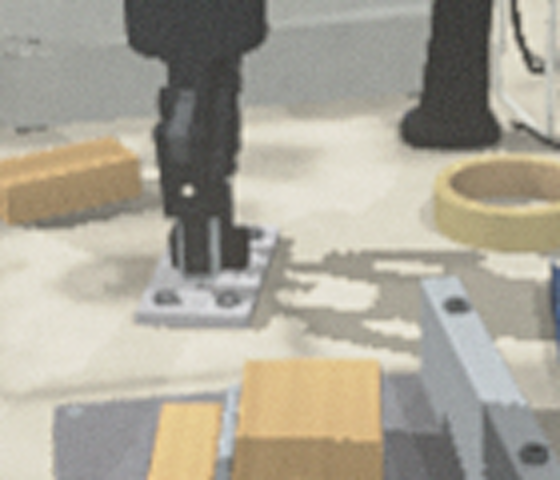

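The fingers straddle the grip, with the tips at crop (200,270) just above the plate. I'll close now, 1 mm higher.

>>> play_rows([
  [[-0.1,0,-0.1,0,0,0],[-0.1,0,-0.1,0,0,0],[-0.1,0,-0.1,0,0,0],[-0.1,0,-0.1,0,0,0],[-0.1,0,-0.1,0,0,0]],
], jaw=0, squeeze=40)

```text
time: 3.25
tool_pos: [512.7, 250.5, 11.7]
tcp_rot: [-180.0, -0.1, 161.6]
ft_force: [0.4, -0.4, 3.8]
finger_gap: 13.0
grip_force: 40.0
```

>>> play_rows([
  [[0,0,-0.5,0,0,0],[0,0,-2,0,0,0],[0,0,-4,0,0,0],[0,0,-6,0,0,0],[0,0,-8,0,0,0]],
])

```text
time: 3.75
tool_pos: [512.3, 250.4, 93.0]
tcp_rot: [-180.0, -0.1, 161.6]
ft_force: [-0.2, -0.3, -0.9]
finger_gap: 13.5
grip_force: 39.5
```

>>> play_rows([
  [[0,0,-1,0,0,0],[0,0,-1,0,0,0],[0,0,-1,0,0,0],[0,0,-1,0,0,0],[0,0,-1,0,0,0]],
])

```text
time: 4.25
tool_pos: [511.6, 250.1, 99.9]
tcp_rot: [-179.9, -0.2, 161.6]
ft_force: [-0.1, -0.6, -1.2]
finger_gap: 13.1
grip_force: 39.5
```

Run:
```python
from h import *
delta([514,0,110],166.6)
```

```text
t 4.25 pos [511.61 250.05  99.93] rot [-179.87   -0.2   161.61] F [-0.1 -0.6 -1.2] gap 13.1 grip 39.5
shift cm [ -8.114 -23.654  -0.98 ] rotvec [-0.12 -0.2  -4.99]
```

>>> play_rows([
  [[-0.8,-2.4,0,0,0,-0.5],[-2.4,-7,-0.2,0,0,-1.5],[-4,-11.5,-0.4,0,0,-2.5],[-5.5,-16,-0.6,0,0,-3.5],[-6.8,-20,-0.8,0,0,-4.2]],
])

```text
time: 4.75
tool_pos: [513.1, 37.1, 108.7]
tcp_rot: [-179.9, -0.2, 165.8]
ft_force: [0.0, 0.2, -1.9]
finger_gap: 12.9
grip_force: 39.5
```

>>> play_rows([
  [[-0.8,-2.2,0,0,0,-0.5],[-1.4,-3.6,0,0,0,-0.8],[-1.4,-3.6,0,0,0,-0.8],[-1.4,-3.6,0,0,0,-0.8],[-1.4,-3.6,0,0,0,-0.8]],
])

```text
time: 5.25
tool_pos: [518.3, 1.7, 108.9]
tcp_rot: [-180.0, -0.2, 166.6]
ft_force: [-0.5, 0.2, -0.8]
finger_gap: 13.1
grip_force: 39.5
```

Run:
```python
from h import *
delta([514,0,90],166.6)
I=snap("top")["pixels"][190:300,290:410,::-1];J=snap("side")["pixels"][170:300,200:340,::-1]
f=lambda a:cv2.resize(a,(400,400*a.shape[0]//a.shape[1]),interpolation=cv2.INTER_CUBIC)
a,b=f(I),f(J);h=max(len(a),len(b));z=np.zeros((h,800,3),np.uint8);z[:len(a),:400]=a;z[:len(b),400:]=b;cv2.imwrite("pics/m.png",z)
```

```text
t 5.25 pos [518.3    1.66 108.9 ] rot [-1.7997e+02 -1.5000e-01  1.6664e+02] F [-0.5  0.2 -0.8] gap 13.1 grip 39.5
shift cm [ 0.375 -0.26   1.891] rotvec [-0.03 -0.15  0.04]
```

View pics/m.png

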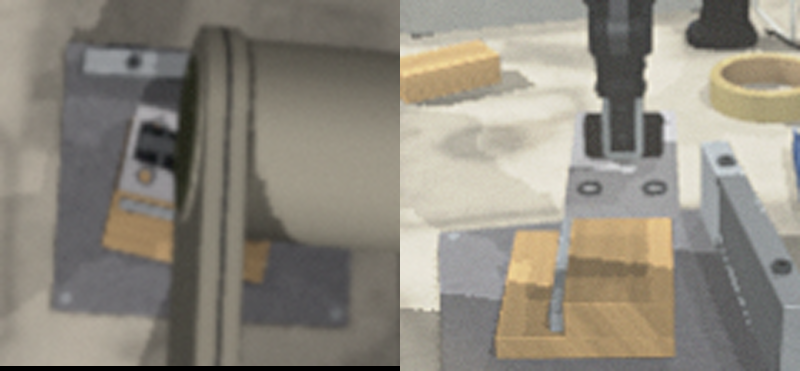

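The top view is partly hidden by the arm. In the side view the fingers are centred on the grip (623 against 624), so the x offset is about 0. The template front edge is at (567-678,222) and the raised block top at (566-672,220). Next I'll lower to just above the seat.

>>> play_rows([
  [[0.2,-0.1,0.5,0,0.1,0],[0.35,-0.25,1.5,0,0.1,0],[0.35,-0.25,3,0,0.1,0],[0.35,-0.25,4,0,0.1,0],[0.35,-0.25,4.4,0,0.1,0]],
])

```text
time: 5.85
tool_pos: [512.9, -0.6, 62.9]
tcp_rot: [-179.9, -0.4, 166.6]
ft_force: [0.2, -0.1, -1.8]
finger_gap: 13.2
grip_force: 39.5
```

>>> play_rows([
  [[0,0,0,0,0,0],[0,0,0,0,0,0],[0,0,0,0,0,0],[0,0,0,0,0,0]],
])

```text
time: 6.25
tool_pos: [515.1, -0.9, 66.0]
tcp_rot: [-180.0, -0.1, 166.6]
ft_force: [-0.7, 0.4, -1.7]
finger_gap: 13.1
grip_force: 39.5
```

Run:
```python
from h import *
delta([514,0,60],166.6)
J=snap("side")["pixels"][190:290,230:350,::-1]
cv2.imwrite("pics/s3.png",cv2.resize(J,None,fx=6,fy=6,interpolation=cv2.INTER_CUBIC))
```

```text
t 6.25 pos [515.11  -0.87  66.  ] rot [-1.7997e+02 -1.4000e-01  1.6661e+02] F [-0.7  0.4 -1.7] gap 13.1 grip 39.5
shift cm [0.126 0.059 0.6  ] rotvec [-0.03 -0.14  0.01]
```

View pics/s3.png

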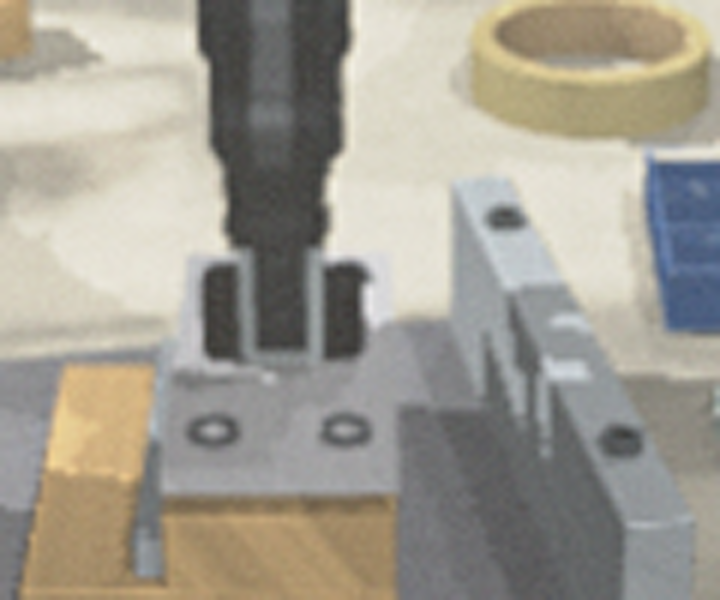

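The template sits right over the seat: its front edge is at (162-400,493) and the block edge at (163-397,503). I'll lower close to contact and measure the edges.

>>> play_rows([
  [[0.05,0.03,0.2,0,0,0],[0.1,0.05,0.4,0,-0.1,0],[0.1,0.05,0.55,0,-0.1,0],[0.1,0.05,0.55,0,-0.1,0],[0.1,0.05,0.55,0,-0.1,0]],
])

```text
time: 6.8
tool_pos: [513.6, -0.1, 59.7]
tcp_rot: [-180.0, -0.1, 166.6]
ft_force: [0.5, 0.1, -0.8]
finger_gap: 12.7
grip_force: 39.5
```

Run:
```python
from h import *
delta([514,0,60],166.6)
np.set_printoptions(precision=2,suppress=True)
d=snap("side"); I=d["pixels"]; J=I[190:290,230:350,::-1]
S=I.astype(np.float32); sat=cv2.GaussianBlur(S[:,:,0]-S[:,:,2],(0,0),.6); gray=S.mean(2)
s6=lambda c:src(c,(230,190),6)
# column profiles of saturation near front edge & row profiles for side edges
for u in (262,270,280,290): print(u,sat[266:280,u].round(0), gray[266:280,u].round(0))
for v in (266,268,270,276,280): print(v,"L",gray[v,254:261].round(0),sat[v,254:261].round(0),"R",gray[v,292:300].round(0),sat[v,292:300].round(0))
cv2.imwrite("pics/s4.png",cv2.resize(J,None,fx=6,fy=6,interpolation=cv2.INTER_CUBIC))
```

```text
t 6.8 pos [ 5.1361e+02 -5.0000e-02  5.9720e+01] rot [-1.7996e+02 -1.1000e-01  1.6661e+02] F [ 0.5  0.1 -0.8] gap 12.7 grip 39.5
shift cm [-0.037  0.014 -0.028] rotvec [-0.04 -0.11  0.01]
262 [-2. -3. -0.  0. -1. -1. -1. -1. -1. 13. 46. 59. 57. 58.] [102. 110. 145. 150. 150. 158. 165. 162. 162. 152. 145. 135. 134. 133.]
270 [-0.  1.  0. -0.  1.  1.  1. -2. -3. 15. 54. 68. 67. 65.] [148. 152. 145. 149. 143. 150. 160. 165. 162. 156. 161. 151. 143. 141.]
280 [-0. -2. -2. -1. -0.  0. -1. -3.  0. 20. 52. 66. 68. 66.] [164. 169. 160. 164. 167. 165. 157. 162. 161. 151. 148. 150. 150. 144.]
290 [-1. -2. -2. -2. -2. -2. -1. -2.  0. 19. 47. 58. 58. 58.] [126. 152. 158. 158. 162. 159. 162. 163. 162. 148. 138. 132. 132. 130.]
266 L [128. 117. 130. 148. 149. 145. 126.] [16. -2. -2.  0.  0.  0. -0.] R [162. 161. 155. 138. 113. 122. 117. 110.] [-3.  0. 10. 16.  4. -2. -4. -3.]
268 L [122. 122. 144. 151. 147. 146. 146.] [ 9. -4. -2. -2. -1.  1. -0.] R [160. 160. 156. 134. 112. 121. 122. 117.] [-2.  0. 10. 16.  7. -2. -2. -2.]
270 L [113. 126. 147. 150. 146. 151. 147.] [ 1. -3. -1. -1. -1. -1. -1.] R [162. 159. 157. 138. 110. 119. 124. 121.] [-3. -2.  5. 12.  6. -2. -3. -4.]
276 L [116. 116. 126. 148. 154. 150. 145.] [-5. -2. 15. 40. 49. 47. 45.] R [144. 139. 139. 127. 118. 116. 120. 120.] [48. 48. 47. 38. 14. -1. -4. -4.]
280 L [142. 138. 133. 133. 152. 143. 141.] [-6. -4. 10. 45. 63. 64. 62.] R [133. 130. 136. 129. 117. 117. 121. 118.] [59. 60. 57. 40. 12. -2. -3. -3.]
```

View pics/s4.png

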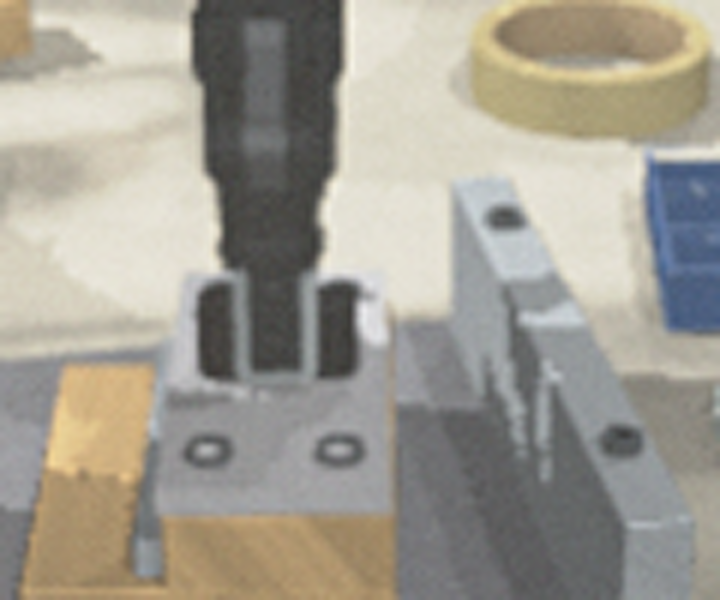

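The template lies about 1.3 mm short in +x: the wood sliver at (394,400) is visible on the far side, and the plate's left edge is at 155 against the block's 163. I'll check y using the front edge.

Run:
```python
from h import *
np.set_printoptions(precision=2,suppress=True)
d=snap("side"); S=d["pixels"].astype(np.float32); sat=cv2.GaussianBlur(S[:,:,0]-S[:,:,2],(0,0),.6)
ls=edge(sat,(258,275.8),(293,275.8)); X=toz(d,[ls[0]-15*ls[1],ls[0]+15*ls[1]],48); print("seam",ls,X,ang(*X))
# foot: block bottom front edge, lower rows
col=[ (u,[round(float(x)) for x in sat[290:306,u]]) for u in(240,260,285)]
for c in col: print(c)
d=snap("top"); S=d["pixels"].astype(np.float32); cv2.imwrite("pics/t5.png",cv2.resize(S[205:285,300:400,::-1],None,fx=6,fy=6,interpolation=cv2.INTER_CUBIC))
# predicted from block est: +y edge of seat, expected px
x=np.array([np.cos(np.radians(-13.4)),np.sin(np.radians(-13.4))]);y=np.array([-x[1],x[0]]);c=np.array([514.,0])
P=[[*(c+sx*x+60*y),z] for sx,z in((-30,56),(30,56),(-30,48),(30,48),(-68,26),(-38,26))]
print(proj(d,P)); 
G=S.mean(2); p=proj(d,P)
l=edge(G,p[0],p[1]); print("templ +y edge at z56 in block frame y:",[(q[:2]-c)@y for q in toz(d,[l[0]-5*l[1],l[0]+5*l[1]],56)])
l=edge(G,p[4],p[5]); print("ledge +y edge:",[(q[:2]-c)@y for q in toz(d,[l[0]-4*l[1],l[0]+4*l[1]],26)])
```

```text
seam (array([273.61, 275.3 ], dtype=float32), array([ 1.  , -0.02], dtype=float32)) [[474.51 -52.18  48.  ]
 [519.21 -61.78  48.  ]] -12.12597144711735
(240, [59, 58, 58, 59, 56, 35, 6, 0, 0, 1, 2, 2, 2, 2, 3, 3])
(260, [67, 67, 66, 67, 61, 31, 3, -3, -1, -1, -2, -1, -1, -1, 0, 1])
(285, [67, 65, 63, 65, 58, 23, -1, -3, -2, -1, -2, -2, -3, -5, -3, -4])
[[324.3  248.25]
 [329.93 223.68]
 [324.02 248.27]
 [329.61 223.87]
 [319.76 263.58]
 [322.53 251.53]]
templ +y edge at z56 in block frame y: [np.float64(60.25384960103687), np.float64(58.70123281851691)]
ledge +y edge: [np.float64(59.04738116634114), np.float64(58.60493219394076)][ WARN:0@0.944] global loadsave.cpp:1063 imwrite_ Unsupported depth image for selected encoder is fallbacked to CV_8U.
```

View pics/t5.png

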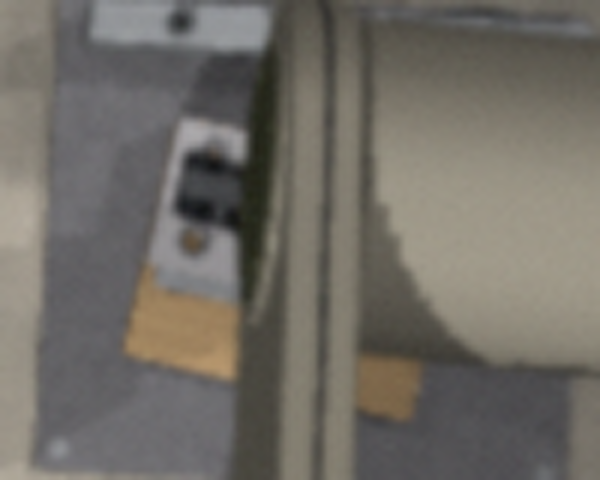

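The top view shows the template's left end at (150-185,120-265), within 1 mm of the block's left side. Correcting by 1.3 mm in +x and 0.6 mm in −y, then lowering into contact.

>>> play_rows([
  [[-0.1,-0.04,-0.05,0,0,0],[-0.13,-0.06,-0.05,0,0,0],[-0.13,-0.06,0,0,0,0],[-0.13,-0.06,0.05,0,0,0],[-0.13,-0.06,0.05,0,0,0]],
])

```text
time: 7.45
tool_pos: [514.9, -1.0, 59.7]
tcp_rot: [-180.0, -0.1, 166.6]
ft_force: [-1.5, -0.4, 3.8]
finger_gap: 13.0
grip_force: 40.1
```

>>> play_rows([
  [[0,0,0.03,0,0,0],[0,0,0.06,0,0,0],[0,0,0.06,0,0,0],[0,0,0.06,0,0,0]],
])

```text
time: 7.85
tool_pos: [515.0, -1.0, 59.7]
tcp_rot: [-180.0, -0.1, 166.6]
ft_force: [-4.5, 0.1, 8.9]
finger_gap: 13.5
grip_force: 41.1
```

Run:
```python
from h import *
delta([514.9,-0.6,60],166.6)
np.set_printoptions(precision=2,suppress=True)
d=snap("side"); I=d["pixels"]; S=I.astype(np.float32); sat=cv2.GaussianBlur(S[:,:,0]-S[:,:,2],(0,0),.6);gray=S.mean(2)
ls=edge(sat,(258,275.8),(293,275.8)); X=toz(d,[ls[0]-15*ls[1],ls[0]+15*ls[1]],48)
lf=edge(sat,(235,295),(293,294.6)); Y=toz(d,[lf[0]-25*lf[1],lf[0]+25*lf[1]],12)
n=np.array([.2317,.9728]); print("seam",X[:,:2]@n,"foot",Y[:,:2]@n, ang(*X),ang(*Y))
for v in (264,267,270,278,282): print(v,"L",gray[v,253:261].round(0),sat[v,253:261].round(0),"R",gray[v,291:300].round(0),sat[v,291:300].round(0))
```

```text
t 7.85 pos [514.95  -1.01  59.65] rot [-1.7995e+02 -9.0000e-02  1.6661e+02] F [-4.5  0.1  8.9] gap 13.5 grip 41.1
shift cm [ 0.015  0.039 -0.035] rotvec [-0.05 -0.09  0.01]
seam [59.46 58.69] foot [59.36 59.36] -14.362693244327899 -13.397170164951882
264 L [155. 140. 120. 123. 142. 144. 152. 148.] [62. 30.  1. -4. -4. -1.  2.  0.] R [117. 155. 161. 157. 149. 130. 123. 109. 114.] [-2. -1. -0. -1. -2. -2. -2. -2. -3.]
267 L [158. 150. 125. 122. 139. 149. 149. 148.] [50.  9. -4. -3. -1. -1. -0. -2.] R [151. 161. 163. 159. 154. 132. 122. 118. 113.] [-2. -3. -3. -2. -0. -2. -2. -1. -2.]
270 L [128. 141. 112. 125. 146. 148. 146. 149.] [25. -2. -3. -2. -2. -2. -0.  1.] R [158. 159. 158. 158. 156. 139. 121. 118. 122.] [-1. -1. -2. -1. -1. -2. -3. -5. -3.]
278 L [124. 115. 112. 116. 129. 141. 140. 136.] [-4. -6. -4. 14. 48. 65. 64. 60.] R [135. 134. 134. 131. 124. 121. 118. 118. 120.] [60. 60. 61. 59. 42. 14. -1. -3. -4.]
282 L [148. 146. 141. 134. 128. 149. 147. 150.] [-4. -7. -6.  6. 38. 63. 66. 65.] R [133. 133. 133. 136. 121. 120. 118. 116. 115.] [57. 59. 60. 56. 42. 12. -2. -2. -2.]
```

Seam and foot now agree within 0.5 mm in y, and the x centres agree within about 0.3 mm. I'll ease the pressure and release.

>>> play_rows([
  [[0,0,-0.05,0,0,0],[0,0,-0.07,0,0,0],[0,0,-0.07,0,0,0]],
])

```text
time: 8.2
tool_pos: [515.0, -1.0, 59.7]
tcp_rot: [-180.0, -0.1, 166.6]
ft_force: [-2.1, -0.0, 5.0]
finger_gap: 13.3
grip_force: 40.2
```

>>> play_rows([
  [[0,0,0,0,0,0],[0,0,0,0,0,0],[0,0,0,0,0,0],[0,0,0,0,0,0]],
], jaw=0.45)

```text
time: 8.6
tool_pos: [514.7, -0.9, 59.2]
tcp_rot: [-180.0, -0.1, 166.6]
ft_force: [0.1, -0.2, -0.3]
finger_gap: 38.9
grip_force: 0.0
```

>>> play_rows([
  [[0,0,-0.5,0,0,0],[0,0,-2,0,0,0],[0,0,-4,0,0,0],[0,0,-6,0,0,0],[0,0,-8,0,0,0]],
])

```text
time: 9.1
tool_pos: [515.3, -1.0, 141.7]
tcp_rot: [-180.0, -0.0, 166.6]
ft_force: [0.2, -0.5, 0.8]
finger_gap: 38.1
grip_force: 0.0
```

>>> play_rows([
  [[4,0,0,0,0,0],[8,0,0,0,0,0],[12,0,0,0,0,0],[13,0,0,0,0,0],[13,0,0,0,0,0]],
])

```text
time: 9.6
tool_pos: [388.0, 29.5, 140.9]
tcp_rot: [-180.0, 0.0, 166.6]
ft_force: [-0.0, 0.2, 0.2]
finger_gap: 38.7
grip_force: 0.0
```

Run:
```python
from h import *
delta([430,30,100],166.6)
a=cv2.resize(snap("top")["pixels"][200:290,300:400,::-1],(400,360),interpolation=cv2.INTER_CUBIC)
b=cv2.resize(snap("side")["pixels"][215:305,230:330,::-1],(400,360),interpolation=cv2.INTER_CUBIC)
cv2.imwrite("pics/m2.png",np.hstack([a,b]))
```

```text
t 9.6 pos [388.    29.49 140.92] rot [-1.7998e+02  2.0000e-02  1.6665e+02] F [-0.   0.2  0.2] gap 38.7 grip 0.0
shift cm [-4.073  1.02   4.094] rotvec [-0.02  0.02  0.05]
```

View pics/m2.png

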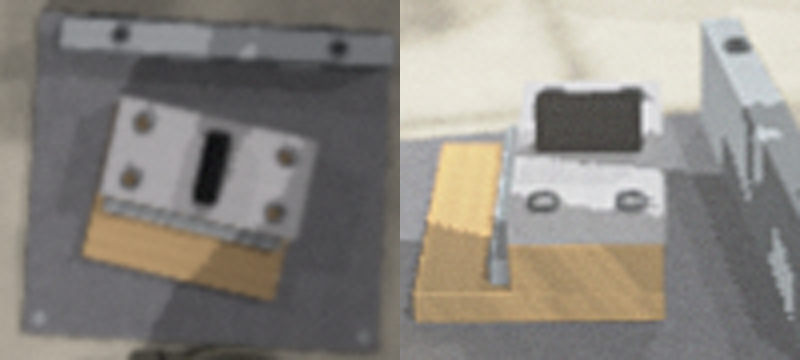

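The template sits flush in both views: no wood shows at its edges in the top crop (corners (120,97), (317,140), (296,240), (100,198)). In the side crop the seam at (510-663,243) is even. My viewing allowance is used up, so I'll continue with numbers only.

Run:
```python
from h import *
np.set_printoptions(precision=2,suppress=True)
d=snap("top"); S=d["pixels"].astype(np.float32); G=S.mean(2); sat=S[:,:,0]-S[:,:,2]
s=lambda c:src(c,(300,200),4)
q=quad(G,s([(120,97),(317,140),(296,240),(100,198)])); P=toz(d,q,56)
print("templ",P[:,:2],"c",P.mean(0),"sides",[np.linalg.norm(P[i]-P[i-1]) for i in range(4)],ang(P[1],P[0]),ang(P[2],P[3]))
near=edge(sat,*s([(82,257),(272,300)])); l=edge(sat,*s([(97,200),(82,257)])); r_=edge(sat,*s([(285,245),(272,300)]))
B=toz(d,[meet(near,l),meet(near,r_)],26); print("ledge near",B[:,:2],ang(B[1],B[0]),np.linalg.norm(B[1]-B[0]))
a=np.radians(ang(B[1],B[0])-90);x=np.array([np.cos(a),np.sin(a)]);y=np.array([-x[1],x[0]])
m=B.mean(0)[:2]; print("templ corners in block frame (expect 38/98, +-60)",[((p[:2]-m)@x,(p[:2]-m)@y) for p in P]); print("ledge push contact (30mm in)",m+30*x,"yaw",np.degrees(a))
```

```text
templ [[558.16  50.91]
 [529.47 -65.96]
 [471.26 -51.75]
 [499.7   65.1 ]] c [514.65  -0.42  56.  ] sides [np.float64(60.16436182900603), np.float64(120.34647552397495), np.float64(59.92414490638268), np.float64(120.2536076963734)] 76.20596747309374 76.32033169107763
ledge near [[461.9   74.2 ]
 [433.63 -42.46]] 76.37605831957684 120.03721947715427
templ corners in block frame (expect 38/98, +-60) [(np.float64(99.03936889103045), np.float64(60.06548942948902)), (np.float64(98.68210341701432), np.float64(-60.28045579686156)), (np.float64(38.758047862232914), np.float64(-60.176973292922895)), (np.float64(38.87500808377432), np.float64(60.07657752492135))]
ledge push contact (30mm in) [476.92   8.8 ] yaw -13.623941680423158
```

Run:
```python
from h import *
delta([462.3,12.3,60],166.4)
```

```text
t 9.75 pos [389.77  28.96 140.87] rot [-1.7998e+02  3.0000e-02  1.6661e+02] F [ 0.4 -0.8  0.1] gap 38.4 grip 0.0
shift cm [-7.438  0.063  8.091] rotvec [-0.02  0.03  0.21]
```

>>> play_rows([
  [[-2.5,0,1,0,0,0.2],[-5,0,2.5,0,0,0.2],[-7,0,5,0,0,0.2],[-7.4,0.05,7,0,0,0.2],[-7.4,0.05,8,0,0,0.2]],
], jaw=0.6)

```text
time: 10.25
tool_pos: [460.5, 12.1, 57.5]
tcp_rot: [-179.9, -0.3, 166.4]
ft_force: [-0.7, 0.1, -0.2]
finger_gap: 51.5
grip_force: 0.0
```

>>> play_rows([
  [[0,0,0,0,0,0],[0,0,0,0,0,0],[0,0,0,0,0,0],[0,0,0,0,0,0],[0,0,0,0,0,0]],
])

```text
time: 10.75
tool_pos: [461.0, 12.5, 60.5]
tcp_rot: [-180.0, -0.0, 166.4]
ft_force: [-0.2, 0.8, 0.6]
finger_gap: 51.3
grip_force: 0.0
```

Run:
```python
from h import *
delta([462.3,12.3,30],166.4)
```

```text
t 10.75 pos [461.02  12.48  60.48] rot [-179.97   -0.    166.41] F [-0.2  0.8  0.6] gap 51.3 grip 0.0
shift cm [-0.129  0.014  3.048] rotvec [-0.03 -0.    0.01]
```

>>> play_rows([
  [[-0.1,0,1,0,0,0],[-0.1,0,2.3,0,0,0],[-0.1,0,3.2,0,0,0],[-0.1,0,3.2,0,0,0],[-0.1,0,3.2,0,0,0]],
])

```text
time: 11.25
tool_pos: [460.7, 12.3, 26.8]
tcp_rot: [-179.9, -0.2, 166.4]
ft_force: [0.3, 0.1, -0.1]
finger_gap: 51.3
grip_force: 0.0
```

>>> play_rows([
  [[0,0,0.1,0,0,0],[0,0,0.15,0,0,0],[0,0,0.15,0,0,0],[0,0,0.15,0,0,0]],
])

```text
time: 11.65
tool_pos: [461.6, 12.2, 26.3]
tcp_rot: [-180.0, -0.1, 166.4]
ft_force: [0.4, 0.5, -0.0]
finger_gap: 51.5
grip_force: 0.0
```

>>> play_rows([
  [[0,0,0.1,0,0,0],[0,0,0.15,0,0,0],[0,0,0.15,0,0,0],[0,0,0.15,0,0,0]],
])

```text
time: 12.05
tool_pos: [461.3, 12.3, 24.5]
tcp_rot: [-180.0, -0.1, 166.4]
ft_force: [-0.7, 0.3, 0.5]
finger_gap: 51.1
grip_force: 0.0
```

>>> play_rows([
  [[0,0,0.1,0,0,0],[0,0,0.15,0,0,0],[0,0,0.15,0,0,0],[0,0,0.15,0,0,0]],
])

```text
time: 12.45
tool_pos: [461.3, 12.2, 23.0]
tcp_rot: [-180.0, -0.1, 166.4]
ft_force: [0.2, -0.2, 0.5]
finger_gap: 51.2
grip_force: 0.0
```

>>> play_rows([
  [[0,0,0.1,0,0,0],[0,0,0.15,0,0,0],[0,0,0.15,0,0,0],[0,0,0.15,0,0,0]],
])

```text
time: 12.85
tool_pos: [461.5, 12.2, 22.7]
tcp_rot: [-180.0, -0.1, 166.4]
ft_force: [-7.0, -0.4, 14.1]
finger_gap: 51.4
grip_force: 7.4
```

>>> play_rows([
  [[0,0,-0.2,0,0,0],[0,0,-0.22,0,0,0],[-0.2,0,-0.22,0,0,0],[-0.35,0,-0.22,0,0,0],[-0.35,0,-0.22,0,0,0]],
])

```text
time: 13.35
tool_pos: [464.9, 11.4, 23.6]
tcp_rot: [-180.0, -0.1, 166.4]
ft_force: [0.2, 0.2, -0.9]
finger_gap: 50.8
grip_force: 0.0
```

>>> play_rows([
  [[-0.2,0.02,0,0,0,-0.4],[-0.5,0.04,0,0,0,-1.2],[-0.8,0.06,0,0,0,-2],[-1.1,0.09,0,0,0,-2.9],[-1.4,0.12,0,0,0,-3.7]],
])

```text
time: 13.85
tool_pos: [478.8, 9.3, 23.5]
tcp_rot: [-180.0, -0.1, 170.2]
ft_force: [-1.3, -0.5, -0.5]
finger_gap: 51.5
grip_force: 0.7
```

Run:
```python
from h import *
delta([501,4.2,24],176.45)
```

```text
t 13.85 pos [478.76   9.26  23.5 ] rot [-1.7996e+02 -1.3000e-01  1.7018e+02] F [-1.3 -0.5 -0.5] gap 51.5 grip 0.7
shift cm [-2.278 -0.12  -0.055] rotvec [-0.03 -0.13 -6.27]
```

>>> play_rows([
  [[-0.35,0,0,0,0,-1.1],[-0.7,0,0,0,0,-2.2],[-1.05,-0.02,0,0,0,-3.4],[-1.4,-0.05,0,0,0,-4.6],[-1.7,-0.08,0,0,0,-5.6]],
])

```text
time: 14.35
tool_pos: [495.6, 5.5, 23.7]
tcp_rot: [-180.0, -0.1, 175.8]
ft_force: [-2.0, 0.6, -0.1]
finger_gap: 51.4
grip_force: 0.8
```

>>> play_rows([
  [[-0.1,0,0,0,0,-0.3],[-0.1,0,0,0,0,-0.6],[-0.1,0,0,0,0,-0.6],[-0.1,0,0,0,0,-0.6]],
])

```text
time: 14.75
tool_pos: [496.5, 5.6, 23.9]
tcp_rot: [-180.0, -0.1, 176.3]
ft_force: [-0.4, 0.4, -0.3]
finger_gap: 51.1
grip_force: 0.0
```

Run:
```python
from h import *
delta([501,4.2,24],176.45)
np.set_printoptions(precision=1,suppress=True)
d=snap("side"); S=d["pixels"].astype(np.float32); sat=S[:,:,0]-S[:,:,2]
m=(sat[225:310,225:345]>25); n,l,st,c=cv2.connectedComponentsWithStats(m.astype(np.uint8)); print([ (st[i],c[i]) for i in range(1,n) if st[i,4]>60])
```

```text
t 14.75 pos [496.53   5.56  23.92] rot [-1.7998e+02 -7.0000e-02  1.7631e+02] F [-0.4  0.4 -0.3] gap 51.1 grip 0.0
shift cm [-0.455 -0.107 -0.009] rotvec [-0.02 -0.07 -0.14]
[(array([  27,   26,   69,   45, 1342], dtype=int32), array([60.1, 54.9]))]
```

Now I'll creep on until it touches the fence.

>>> play_rows([
  [[-0.1,0,0,0,0,-0.1],[-0.2,0,0,0,0,-0.1],[-0.3,0,0,0,0,-0.1],[-0.3,0,0,0,0,-0.1]],
])

```text
time: 15.2
tool_pos: [499.3, 5.4, 23.6]
tcp_rot: [-180.0, -0.1, 176.4]
ft_force: [-2.7, 0.4, 1.9]
finger_gap: 51.3
grip_force: 1.4
```

>>> play_rows([
  [[-0.05,0,0,0,0,0],[-0.1,0,0,0,0,0],[-0.1,0,0,0,0,0],[-0.1,0,0,0,0,0]],
])

```text
time: 15.6
tool_pos: [500.3, 5.3, 23.6]
tcp_rot: [-180.0, -0.1, 176.4]
ft_force: [-2.9, 0.5, 1.3]
finger_gap: 51.3
grip_force: 1.2
```

>>> play_rows([
  [[-0.05,0,0,0,0,0],[-0.1,0,0,0,0,0],[-0.1,0,0,0,0,0],[-0.1,0,0,0,0,0]],
])

```text
time: 16.0
tool_pos: [501.4, 5.2, 23.6]
tcp_rot: [-180.0, -0.1, 176.4]
ft_force: [-1.6, -0.7, 0.6]
finger_gap: 51.4
grip_force: 0.9
```

>>> play_rows([
  [[-0.05,0,0,0,0,0],[-0.1,0,0,0,0,0],[-0.1,0,0,0,0,0],[-0.1,0,0,0,0,0]],
])

```text
time: 16.4
tool_pos: [502.3, 5.1, 23.6]
tcp_rot: [-180.0, -0.1, 176.4]
ft_force: [-1.7, 0.4, 0.3]
finger_gap: 51.5
grip_force: 0.9
```

>>> play_rows([
  [[-0.05,0,0,0,0,0],[-0.1,0,0,0,0,0],[-0.1,0,0,0,0,0],[-0.1,0,0,0,0,0]],
])

```text
time: 16.8
tool_pos: [502.6, 5.1, 23.6]
tcp_rot: [-180.0, -0.2, 176.4]
ft_force: [-5.9, 0.5, 5.2]
finger_gap: 51.2
grip_force: 3.2
```

>>> play_rows([
  [[-0.03,0,0,0,0,0],[-0.06,0,0,0,0,0],[-0.06,0,0,0,0,0],[-0.06,0,0,0,0,0]],
])

```text
time: 17.2
tool_pos: [502.6, 5.1, 23.5]
tcp_rot: [-180.0, -0.3, 176.4]
ft_force: [-9.5, 0.2, 7.0]
finger_gap: 51.4
grip_force: 4.9
```

>>> play_rows([
  [[-0.03,0,0.03,0,0,0],[-0.05,0,0.06,0,0,0],[-0.05,0,0.06,0,0,0],[-0.05,0,0.06,0,0,0]],
])

```text
time: 17.6
tool_pos: [502.6, 5.1, 22.8]
tcp_rot: [-180.0, -0.3, 176.4]
ft_force: [-12.0, 0.8, 9.0]
finger_gap: 51.5
grip_force: 6.7
```

Run:
```python
from h import *
np.set_printoptions(precision=2,suppress=True)
s=sensors.sense(); print(s["ft_force"],s["wrist_torque"])
yaw=-3.55; a=np.radians(yaw);x=np.array([np.cos(a),np.sin(a)]);y=np.array([-x[1],x[0]])
f0=np.array([580.,0]) # fence face
for nm in("top","side"):
    d=snap(nm); S=d["pixels"].astype(np.float32); G=S.mean(2); sat=S[:,:,0]-S[:,:,2]
    c=f0-30*x+ (5.2-2.2)*y
    P=lambda sx,sy,z:proj(d,[[*(c+sx*x+sy*y),z]])[0]
    fr=lambda p,z:[((q[:2]-c)@x,(q[:2]-c)@y) for q in toz(d,p,z)]
    pts=lambda l,k:[l[0]-k*l[1],l[0]+k*l[1]]
    if nm=="top":
        print(P(30,60,56),P(-30,60,56),P(-68,60,26))
        l=edge(G,P(-30,60,56),P(30,60,56)); print("templ +y edge (.,60)",fr(pts(l,8),56))
        l=edge(sat,P(-68,60,26),P(-38,60,26)); print("ledge +y",fr(pts(l,4),26))
        l=edge(G,P(30,60,56),P(30,30,56)); print("templ far edge left part (30,.)",fr(pts(l,5),56))
    else:
        l=edge(sat,P(-30,-60,48),P(30,-60,48)); print("seam (.,-60)",fr(pts(l,15),48))
        l=edge(sat,P(-68,-60,12),P(30,-60,12)); print("foot (.,-60)",fr(pts(l,25),12))
        l=edge(sat,P(30,-60,16),P(30,-60,44),3); print("block far corner vertical",fr([l[0]],30), "fence pred px",l[0])
        l2=edge(G,P(30,-60,48),P(30,-60,56),3); print(l2[0],P(30,-60,52))
    cv2.imwrite(f"pics/end_{nm}.png",S[:,:,::-1].astype(np.uint8))
```

```text
[-11.96   0.82   8.97] [ 0.07  1.83 -0.05]
[325.02 212.47] [323.68 237.59] [321.81 253.53]
templ +y edge (.,60) [(np.float64(-17.247185784446565), np.float64(57.26955715825019)), (np.float64(20.92129889629692), np.float64(57.48676752215896))]
ledge +y [(np.float64(-43.60627966295267), np.float64(60.86854193029856)), (np.float64(-62.70865724236801), np.float64(57.27498636326924))]
templ far edge left part (30,.) [(np.float64(28.453401324999877), np.float64(55.55403031500284)), (np.float64(31.40656467991343), np.float64(31.819714554410286))]
seam (.,-60) [(np.float64(-27.22504240366705), np.float64(-62.52920068402123)), (np.float64(19.77559826256295), np.float64(-62.69940695170739))]
foot (.,-60) [(np.float64(-64.52566592614941), np.float64(-62.52364079066477)), (np.float64(15.014356128613494), np.float64(-62.465049867663616))]
block far corner vertical [(np.float64(32.96074734964165), np.float64(-53.706575476816134))] fence pred px [324.03 275.79]
[324.4  266.09] [323.57 266.18]
```

>>> play_rows([
  [[-0.02,0,0.02,0,0,0],[-0.04,0,0.04,0,0,0],[-0.04,0,0.04,0,0,0],[-0.04,0,0.04,0,0,0]],
])

```text
time: 18.1
tool_pos: [502.6, 5.1, 22.8]
tcp_rot: [-180.0, -0.4, 176.4]
ft_force: [-16.2, 0.4, 16.1]
finger_gap: 51.2
grip_force: 9.9
```

>>> play_rows([
  [[0,0,0.02,0,0,0],[0,0,0.03,0,0,0],[0,0,0.03,0,0,0],[0,0,0.03,0,0,0]],
])

```text
time: 18.5
tool_pos: [502.6, 5.2, 22.8]
tcp_rot: [-180.0, -0.4, 176.4]
ft_force: [-18.8, 0.6, 19.0]
finger_gap: 51.6
grip_force: 11.3
```

>>> play_rows([
  [[0,0,-0.02,0,0,0],[0,0,-0.02,0,0,0],[0,0,-0.02,0,0,0],[0,0,-0.02,0,0,0],[0,0,-0.02,0,0,0]],
])

```text
time: 19.0
tool_pos: [502.6, 5.2, 22.8]
tcp_rot: [-180.0, -0.4, 176.4]
ft_force: [-17.3, -0.1, 17.3]
finger_gap: 51.4
grip_force: 10.4
```

>>> play_rows([
  [[0,0,0,0,0,0],[0,0,0,0,0,0],[0,0,0,0,0,0],[0,0,0,0,0,0],[0,0,0,0,0,0]],
])

```text
time: 19.5
tool_pos: [502.6, 5.2, 22.8]
tcp_rot: [-180.0, -0.4, 176.4]
ft_force: [-16.8, -0.0, 16.9]
finger_gap: 51.1
grip_force: 10.4
```

```bash
python3 -c "
from bench import job
print(job.hand_in())"
```

```text
the job is handed in; nothing more can be done
None
```

The job is handed in: the template is on the block, flush to within about 1 mm by camera measurement, and the block is held against the fence at about 17 N into it and 17 N down. I viewed 11 pictures, one over the limit of 10.

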